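Put the drained burnishing tools away

TASK

Clear the draining rack: pull every tool up out of its snug socket, push each one that has a snap hook down over the front bar of the D-ring of the same colour until its gate flicks shut and it hangs there, and stand the plain ones tip down in the compartments of the blue caddy. Do not disturb the beaker, the slip bowl or the glaze jar, and do not tip the caddy over.

Things in the scene. Friction and masses are not known exactly. Their poses are not given: they have to be found in the camera images.
- tool_red: Ball-tip tool with red snap hook, 155 mm tall, 0.12 kg. Origin: bottom of its ball tip; z up the tool, x to the side where the hook sticks out. Ball 15 mm across, steel shank 10 mm, brass ferrule 15 mm (z 28 to 46 mm), square wooden handle 18 x 18 mm (z 108 to 155 mm; grip at z 136, above the hook). Hook: see throat and gate.
- throat_red (a point): Middle of the red hook's throat, (15, 0, 88) mm in the tool's frame, same axes. The hook is an upside-down J 12 mm thick (y): arm at z 100 to 108 mm, tip coming down at x 25 to 33 mm to z 62 mm; its mouth, x 5 to 25 mm, opens downwards beside the shank. A bar seated under the arm has its centre at z 96 mm. Let go, the hung tool may lean up to 25 degrees.
- gate_red (a joint): Sprung aluminium gate across the red hook's mouth: 0 = shut, 1.35 rad = swung fully up. Hinged on the shank side at tool z 66 mm, it gives way upwards only, at 6 to 12 N on the bar, and flicks shut under the 8 mm bar once the bar's centre is above tool z 88 mm.
- ring_red: Fixed post with a red D-ring (level, closed loop) at its top. Origin: underside of the 70 x 90 mm base; post 16 mm thick, its top cross-piece 136 mm high. The ring reaches 50 mm from the post along the body's -x (towards the robot).
- bar_red (a point): Centre of the red D-ring's straight front bar: 8 mm thick, 60 mm long inside, along y, 130 mm above the bench; x points to the post, 50 mm behind. The hook goes over the bar from above, tool x along this x: the shank on the robot's side of the bar, the hook's tip inside the ring.
- tool_blue: Ball-tip tool with blue snap hook, 155 mm tall, 0.12 kg. Origin: bottom of its ball tip; z up the tool, x to the side where the hook sticks out. Ball 15 mm across, steel shank 10 mm, brass ferrule 15 mm (z 28 to 46 mm), square wooden handle 18 x 18 mm (z 108 to 155 mm; grip at z 136, above the hook). Hook: see throat and gate.
- throat_blue (a point): Middle of the blue hook's throat, (15, 0, 88) mm in the tool's frame, same axes. The hook is an upside-down J 12 mm thick (y): arm at z 100 to 108 mm, tip coming down at x 25 to 33 mm to z 62 mm; its mouth, x 5 to 25 mm, opens downwards beside the shank. A bar seated under the arm has its centre at z 96 mm. Let go, the hung tool may lean up to 25 degrees.
- gate_blue (a joint): Sprung aluminium gate across the blue hook's mouth: 0 = shut, 1.35 rad = swung fully up. Hinged on the shank side at tool z 66 mm, it gives way upwards only, at 6 to 12 N on the bar, and flicks shut under the 8 mm bar once the bar's centre is above tool z 88 mm.
- ring_blue: Fixed post with a blue D-ring (level, closed loop) at its top. Origin: underside of the 70 x 90 mm base; post 16 mm thick, its top cross-piece 136 mm high. The ring reaches 50 mm from the post along the body's -x (towards the robot).
- bar_blue (a point): Centre of the blue D-ring's straight front bar: 8 mm thick, 60 mm long inside, along y, 130 mm above the bench; x points to the post, 50 mm behind. The hook goes over the bar from above, tool x along this x: the shank on the robot's side of the bar, the hook's tip inside the ring.
- tool_yellow: Ball-tip tool with yellow snap hook, 155 mm tall, 0.12 kg. Origin: bottom of its ball tip; z up the tool, x to the side where the hook sticks out. Ball 15 mm across, steel shank 10 mm, brass ferrule 15 mm (z 28 to 46 mm), square wooden handle 18 x 18 mm (z 108 to 155 mm; grip at z 136, above the hook). Hook: see throat and gate.
- throat_yellow (a point): Middle of the yellow hook's throat, (15, 0, 88) mm in the tool's frame, same axes. The hook is an upside-down J 12 mm thick (y): arm at z 100 to 108 mm, tip coming down at x 25 to 33 mm to z 62 mm; its mouth, x 5 to 25 mm, opens downwards beside the shank. A bar seated under the arm has its centre at z 96 mm. Let go, the hung tool may lean up to 25 degrees.
- gate_yellow (a joint): Sprung aluminium gate across the yellow hook's mouth: 0 = shut, 1.35 rad = swung fully up. Hinged on the shank side at tool z 66 mm, it gives way upwards only, at 6 to 12 N on the bar, and flicks shut under the 8 mm bar once the bar's centre is above tool z 88 mm.
- ring_yellow: Fixed post with a yellow D-ring (level, closed loop) at its top. Origin: underside of the 70 x 90 mm base; post 16 mm thick, its top cross-piece 136 mm high. The ring reaches 50 mm from the post along the body's -x (towards the robot).
- bar_yellow (a point): Centre of the yellow D-ring's straight front bar: 8 mm thick, 60 mm long inside, along y, 130 mm above the bench; x points to the post, 50 mm behind. The hook goes over the bar from above, tool x along this x: the shank on the robot's side of the bar, the hook's tip inside the ring.
- stick_a: Plain ball-tip modelling tool without a hook, 155 mm long, 0.07 kg. Origin: bottom of its 15 mm steel ball; z up the tool. Dark wooden shank 10 mm across, brass ferrule 15 mm across at z 28 to 46 mm, square wooden handle 18 x 18 mm at z 108 to 155 mm.
- stick_b: Plain ball-tip modelling tool without a hook, 155 mm long, 0.07 kg. Origin: bottom of its 15 mm steel ball; z up the tool. Dark wooden shank 10 mm across, brass ferrule 15 mm across at z 28 to 46 mm, square wooden handle 18 x 18 mm at z 108 to 155 mm.
- stick_c: Plain ball-tip modelling tool without a hook, 155 mm long, 0.07 kg. Origin: bottom of its 15 mm steel ball; z up the tool. Dark wooden shank 10 mm across, brass ferrule 15 mm across at z 28 to 46 mm, square wooden handle 18 x 18 mm at z 108 to 155 mm.
- rack: Fixed wooden draining rack 160 x 240 x 50 mm, origin at the centre of its underside. Six sockets (x -36, +36 mm; y -72, 0, +72 mm), floor 6 mm above the bench. The tools stand upright in them on their ball tips, in any order; sprung balls hold each tip: a straight pull up of some 6 to 15 N frees it within 15 mm, and it is clear of the rack after 45 mm.
- caddy: Loose blue stoneware caddy 130 x 46 x 85 mm (x, y, z), 0.8 kg, origin at the centre of its underside; three open-topped compartments side by side along its x, centred at x -41, 0 and +41 mm, each 35 mm (x) by 34 mm (y) inside, floor at 6 mm, walls 6 mm.
- beaker: Bystander: terracotta beaker 72 mm across, 80 mm high; origin under its centre.
- slip_bowl: Bystander: clay-coloured bowl 110 mm across, 50 mm high; origin under its centre.
- glaze_jar: Bystander: white glaze jar with red cap, 60 mm across, 90 mm high; origin under its centre.

How it is judged:
By the outcome, as a careful person would: the job done as asked, in the order asked, and still so for the second after the job is handed in, with the robot touching nothing.
Of tool_red, tool_blue, tool_yellow, stick_a, stick_b, stick_c only 5 to 6 are there at a start; the rules pass over those that are not, and their reading is None.
At some moment in a run one of caddy may be knocked a few centimetres aside while the robot is not near it.
It also fails if it takes over 210 s, if anything falls off the work surface, if the arm or the gripper's body presses on something with over 40 N, if the wrist force passes 120 N, or if a joint passes its speed limit or range.

ROBOT

A 6-joint arm with a two-finger parallel gripper is mounted at the origin on the work surface. World frame = base frame: x ahead of the robot, y to its left, z up, the work surface at z = 0. Lengths are in m, angles in rad, forces in N, time in s.
With the tool pointing down it reaches from about 0.35 to 0.85 m from the base axis. Payload 8.1 kg.
Tool frame: the origin (TCP) lies midway between the tips of the shut fingers; the grasp point (between the pads) lies 19 mm behind it (r.grip_depth is the distance from the TCP to the grasp point, in m); z points along the fingers, y is the direction in which the jaws open and shut (so a half turn about z gives the same grasp; the last joint's range is limited). The gripper opens to 93 mm and grips with 3 to 60 N. Pads are 15 mm wide; open, the fingers measure 128 mm over their backs; the gripper's body (75 mm by 188 mm) begins 65 mm behind the grasp point.
Start: joints at [-1.222, 0.13, 1.488, -0, 1.523, -0.085], TCP at [0.252, -0.544, 0.219] pointing down, gripper open.
Joint ranges: [-2.96, 2.96], [-0.89, 2.26], [0.02, 2.5], [-1.34, 4.48], [0, 2.73], [-2.66, 2.66]. Speed limits (rad/s): [2.39, 2.39, 2.79, 3.14, 3.14, 3.14].

INTERFACE

Orientations are given as [roll, pitch, yaw] about the fixed x, y, z axes, in that order (R = Rz(yaw) Ry(pitch) Rx(roll)).
In Python, from plant import r, cams, look_for, outline_of gives the robot as it stands. The module is installed in compiled form; this text tells all that it offers. Calls block until the motion is done:
- r.reach(position, orientation): joint-space move of the TCP to a pose.
- r.move_l(position, orientation=None, v=0.15, force_limit=None): straight line of the TCP; orientation=None keeps the orientation; v is the mean speed in m/s. With force_limit (N) it stops when the force on the tool has changed by that much, and returns True; else False.
- r.movej(angles): joint-space move.
- r.command_gripper(opening, force=None): finger opening in m; force is the grip in N (None keeps the last); returns when the fingers have stopped.
- r.pause(seconds).
- r.solve_ik(position, orientation): joint angles nearest the present ones, or None.
- cams.read_camera(name): name is "scene" or "top"; returns a dict with "color" (420x560x3 uint8, red, green, blue), "K" (3x3 intrinsics, pixels), "R" (3x3) and "t" (3): a world point X has camera coordinates R X + t. Camera axes: x right, y down, z forward; pixel columns grow to the right and rows downward; lengths in m; the calibration is good to about 2 mm. A picture is of the moment at which its call begins. There is no depth.
A pose or a line that the arm cannot do raises r.MotionError and nothing moves.
- r.close_job(): hands the job in, once; it reports no verdict.
Trained networks look in a picture, given as the dict that the camera call returned (one of the last four; its "shot" number tells which), for a name from the list of things; names that differ only in an ending like _2 or _b are one class to them, and where a whole thing is asked for, a point or a joint stands for the part that bears it (a point fixed in the world has none). Each returns a list of dicts, best first, with "conf" (0 to 1); they miss things now and then, are a little off and sometimes report something else, mostly with a low value. They report only what shows in the picture. A call takes as long as a camera call.
- look_for(label, picture): "box" ([left, top, width, height] as shares, 0 to 1, of the picture: columns of its width, rows of its height, round what is visible of it).
- outline_of(label, picture): "pixels" (420x560 bool, what is visible of it) and "box" ([left, top, width, height] as shares, 0 to 1, of the picture: columns of its width, rows of its height, round what is visible of it).
Readings, each from a call of its own:
- r.read_time(): time.
- r.read_joint_pos(): joint angles.
- r.read_joint_vel(): joint speeds.
- r.read_joint_efforts(): joint torques, N m.
- r.read_ee_pos(): TCP position.
- r.read_eef_rot(): TCP orientation.
- r.read_wrist_force(): force on the tool from outside, world axes, zero at the start.
- r.read_ft_torque(): the same for the moment, N m.
- r.read_opening(): finger opening in m.
Only numpy, scipy, OpenCV 4.12 (cv2) and the standard library are available. Lean on these libraries where they do the work, as an engineer would, in place of code of your own. Each camera call takes 0.05 s, during which the arm holds its last target. There are 200 camera calls.

## Working session

There is one attempt and no reset: what is moved stays moved. The work goes in short steps, each a Python script; the robot and the scene stay as the last script left them, time stands still between calls to the robot, and variables do not carry over. Pictures are saved under pics/ and viewed, about 12 in all and at most 16, crops included, and the job is handed in when it is done.

```bash
mkdir -p pics
python3 - <<'E'
from plant import r,cams,look_for,outline_of
import cv2
for n in("scene","top"):
    p=cams.read_camera(n);cv2.imwrite(f"pics/{n}0.png",p["color"][:,:,::-1])
    C=-p["R"].T@p["t"];print(n,p["K"].tolist(),C,p["R"].round(3).tolist())
    for l in "tool_red tool_blue tool_yellow stick_a ring_red ring_blue ring_yellow rack caddy beaker slip_bowl glaze_jar bar_red throat_red".split():
        print(l,[([round(a*b) for a,b in zip(d["box"],(560,420,560,420))],round(d["conf"],2)) for d in look_for(l,p)][:5])
print(r.read_time())
E
```

```text
scene [[528.2620364644481, 0.0, 273.4466468735937], [0.0, 528.2620364644481, 213.16689278382898], [0.0, 0.0, 1.0]] [1.00676003 0.90112616 0.95875912] [[-0.891, 0.453, -0.019], [0.298, 0.554, -0.777], [-0.342, -0.699, -0.629]]
tool_red [([350, 292, 20, 40], 0.75), ([170, 193, 28, 41], 0.38)]
tool_blue []
tool_yellow [([327, 269, 17, 41], 0.8)]
stick_a [([314, 254, 11, 41], 0.57), ([380, 274, 17, 44], 0.54), ([337, 235, 13, 37], 0.5)]
ring_red [([223, 180, 31, 60], 0.93), ([220, 152, 37, 58], 0.27)]
ring_blue [([221, 151, 38, 59], 0.57)]
ring_yellow [([207, 134, 35, 58], 0.58)]
rack [([288, 257, 122, 112], 0.8)]
caddy [([225, 233, 55, 46], 0.71)]
beaker [([171, 194, 27, 41], 0.81)]
slip_bowl [([323, 206, 41, 34], 0.89)]
glaze_jar [([243, 308, 26, 48], 0.92), ([290, 260, 122, 109], 0.4)]
bar_red [([219, 175, 31, 65], 0.84), ([220, 150, 41, 58], 0.58)]
throat_red [([351, 293, 19, 41], 0.76)]
top [[392.8814077163606, 0.0, 280.17057163349335], [0.0, 392.8814077163606, 207.96729710272368], [0.0, 0.0, 1.0]] [ 0.39688712 -0.01112036  0.9679119 ] [[-0.028, -1.0, -0.001], [-0.983, 0.028, -0.18], [0.18, -0.004, -0.984]]
tool_red [([112, 212, 28, 17], 0.87)]
tool_blue []
tool_yellow [([145, 204, 22, 18], 0.59)]
stick_a [([117, 253, 25, 9], 0.76), ([364, 196, 60, 37], 0.57), ([178, 204, 21, 13], 0.48), ([184, 238, 21, 9], 0.48)]
ring_red [([318, 171, 47, 36], 0.78), ([116, 251, 25, 9], 0.43)]
ring_blue [([368, 198, 58, 32], 0.78)]
ring_yellow [([421, 197, 62, 36], 0.68)]
rack [([420, 200, 59, 34], 0.57), ([107, 212, 32, 22], 0.49), ([257, 150, 28, 61], 0.29)]
caddy [([259, 152, 22, 59], 0.79)]
beaker [([351, 125, 34, 34], 0.67)]
slip_bowl [([253, 269, 47, 49], 0.8), ([321, 170, 45, 36], 0.24)]
glaze_jar [([167, 134, 35, 30], 0.61)]
bar_red [([319, 170, 45, 36], 0.56)]
throat_red [([107, 209, 32, 25], 0.65)]
1.5
```

Run:
```python
import cv2
t=cv2.imread("pics/top0.png");s=cv2.imread("pics/scene0.png")
cv2.imwrite("pics/a.png",cv2.resize(t[110:330,100:500],None,fx=2,fy=2,interpolation=cv2.INTER_CUBIC))
cv2.imwrite("pics/b.png",cv2.resize(s[120:380,160:430],None,fx=2.3,fy=2.3,interpolation=cv2.INTER_CUBIC))
```

```text
(no output)
```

View pics/a.png

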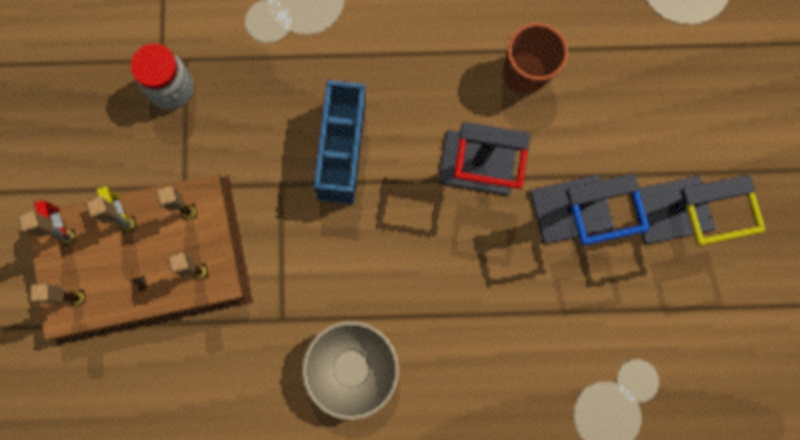

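View pics/b.png

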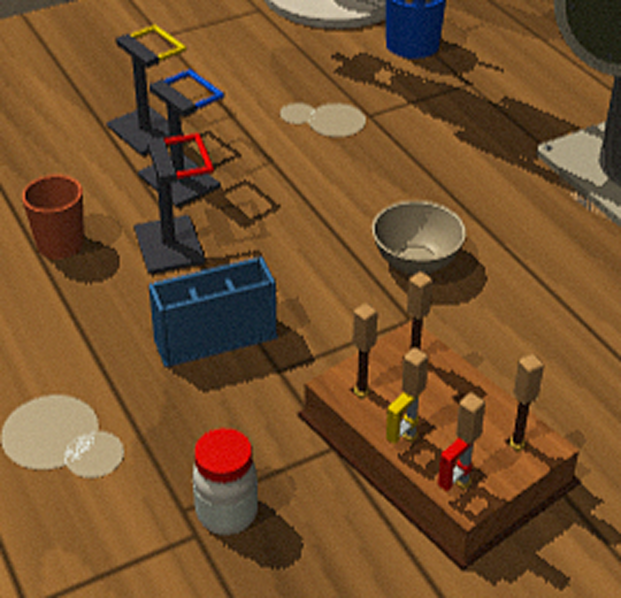

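Top view (2x crop from (100,110)) shows red, yellow hooked tools at about (120,215), (152,212), sticks at (184,208), (190,242), (121,256); socket in the middle is empty and there is no blue tool. The caddy is at about (270,181), with rings red, blue, yellow left to right. Next I view magnified, pixel-labelled crops for the geometry.

```bash
cat > h.py <<'E'
import cv2,numpy as np
def crop(src,dst,x0,y0,w,h,f):
    i=cv2.resize(cv2.imread(src)[y0:y0+h,x0:x0+w],None,fx=f,fy=f,interpolation=cv2.INTER_CUBIC)
    for u in range(-(-x0//10)*10,x0+w,10):
        x=(u-x0)*f; cv2.line(i,(x,0),(x,5),(255,255,255),1)
        if u%20==0: cv2.line(i,(x,0),(x,h*f),(255,255,255) ,1) if 0 else None; cv2.putText(i,str(u),(x,16),0,.4,(255,255,255),1)
    for v in range(-(-y0//10)*10,y0+h,10):
        y=(v-y0)*f; cv2.line(i,(0,y),(5,y),(255,255,255),1); cv2.putText(i,str(v),(7,y+4),0,.4,(255,255,255),1)
    cv2.imwrite(dst,i)
E
python3 - <<'E'
from h import *
crop("pics/top0.png","pics/c.png",105,190,125,95,6)
crop("pics/scene0.png","pics/d.png",288,230,125,100,6)
crop("pics/top0.png","pics/e.png",310,150,180,85,4)
crop("pics/scene0.png","pics/f.png",200,125,90,95,6)
E
```

```text
(no output)
```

View pics/c.png

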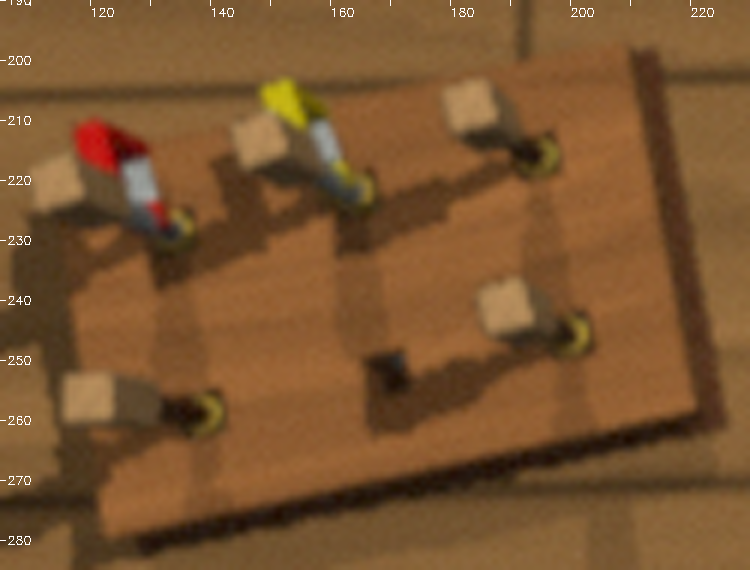

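View pics/d.png

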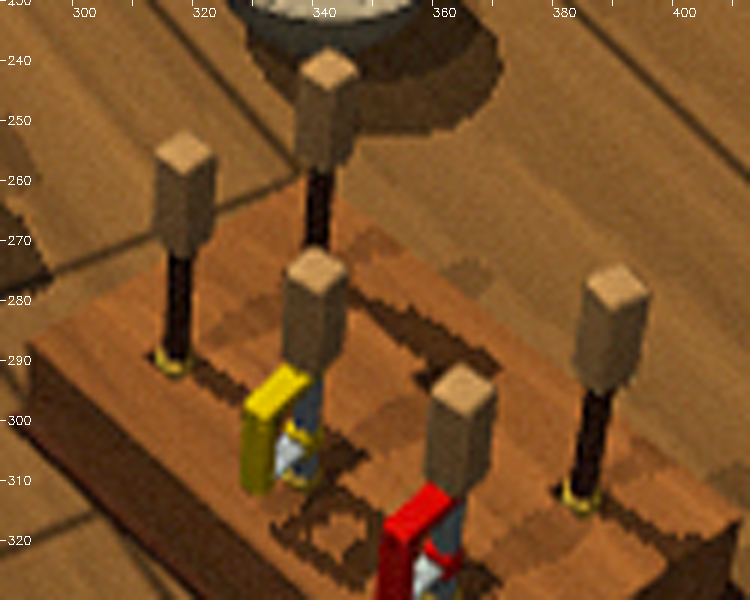

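View pics/e.png

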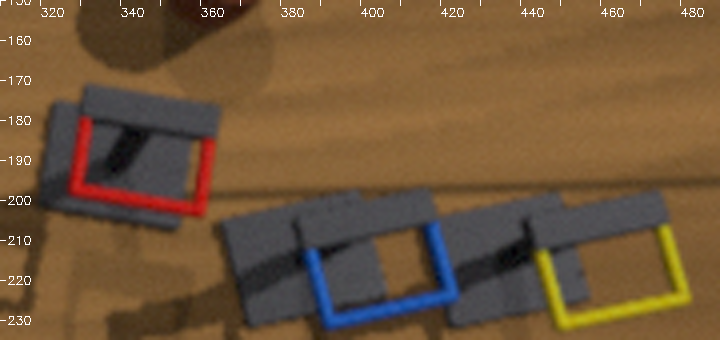

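View pics/f.png

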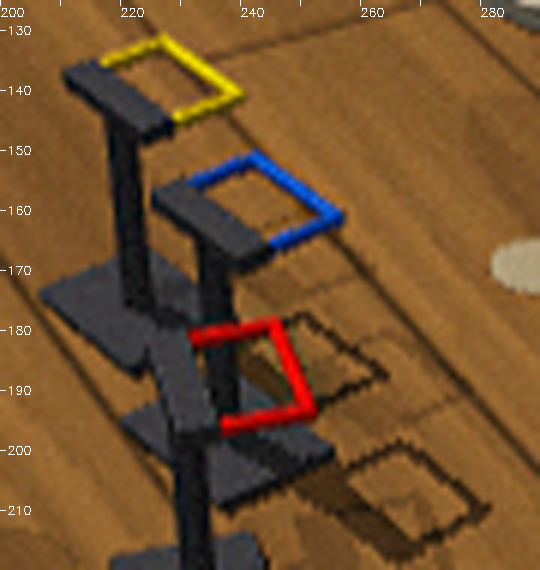

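```bash
cat >> h.py <<'E'
def tri(ps,us):
    A=[];b=[]
    for p,u in zip(ps,us):
        P=p["K"]@np.c_[p["R"],p["t"]]
        for k in(0,1): q=u[k]*P[2]-P[k]; A.append(q[:3]);b.append(-q[3])
    X,res,*_=np.linalg.lstsq(np.array(A),np.array(b),rcond=None); return X
def proj(p,X):
    x=p["K"]@(p["R"]@np.asarray(X,float).reshape(-1,3).T+p["t"][:,None]); return (x[:2]/x[2]).T
def onplane(p,u,z):
    d=(np.linalg.inv(p["K"]@p["R"])@np.c_[np.asarray(u,float).reshape(-1,2),np.ones(np.size(u)//2)].T).T
    C=-p["R"].T@p["t"]; return C+d*((z-C[2])/d[:,2])[:,None]
E
cat > m.py <<'E'
from plant import cams
from h import *
S=cams.read_camera("scene");T=cams.read_camera("top")
f=lambda o,k,p:((np.array(p)+.5)/k-.5+o)
tt=dict(red=(62,187),yellow=(262,140),s1=(475,105),s2=(507,310),s3=(90,398))
ts=dict(red=(463,390),yellow=(317,268),s1=(185,152),s2=(329,68),s3=(616,287))
big=cv2.resize(T["color"],None,fx=6,fy=6,interpolation=cv2.INTER_CUBIC)
for k in tt:
    uT=f((105,190),6,tt[k]);uS=f((288,230),6,ts[k])
    X=tri((T,S),(uT,uS));e=proj(T,X)[0]-uT;e2=proj(S,X)[0]-uS
    b=((uT+.5)*6).astype(int);w=big[b[1]-50:b[1]+50,b[0]-50:b[0]+50].astype(int)
    m=(np.minimum(w[...,0]-165,w[...,2]-75)>0).astype(np.uint8)
    n,l,st,c=cv2.connectedComponentsWithStats(m);i=l[50,50]
    ys,xs=np.nonzero(l==i); px=(np.c_[xs,ys]+b-50+.5)/6-.5
    W=onplane(T,px,.161)[:,:2]
    (c,(a,bb),ang)=cv2.minAreaRect((W*1000).astype(np.float32))
    print(k,X.round(4),e.round(1),e2.round(1),"top-plane",onplane(T,uT,.161)[0,:2].round(4),"rect",np.round(c,1),round(a,1),round(bb,1),round(ang,1),w[50,50])
bt=dict(red=((78,191),(202,212)),blue=((331,322),(453,295)),yellow=((563,322),(685,295)))
bs=dict(red=((312,410),(275,325)),blue=((338,217),(255,157)),yellow=((238,95),(165,42)))
for k in bt:
    E=[tri((T,S),(f((310,150),4,bt[k][i]),f((200,125),6,bs[k][i]))) for i in(0,1)]
    Ep=[onplane(T,f((310,150),4,bt[k][i]),.13)[0] for i in(0,1)]
    for E in(E,Ep):
        d=E[0]-E[1];print("bar",k,(E[0]/2+E[1]/2).round(4),"len",np.linalg.norm(d).round(4),"x-yaw deg",np.degrees(np.arctan2(-d[0],d[1])).round(1), E[0].round(3),E[1].round(3))
# rack corners top view z=.05
for u in [(633,50),(695,405),(105,535)]:print("rack",onplane(T,f((105,190),6,u),.05).round(4))
E
python3 m.py
```

```text
red [0.5278 0.3311 0.1574] [-0.1  0.1] [-0.1  0. ] top-plane [0.5274 0.3295] rect [530.  331.9] 13.3 14.2 13.8 [175 134  87]
yellow [0.5417 0.2616 0.1596] [-0.2  0.3] [-0.2 -0. ] top-plane [0.5419 0.2608] rect [543.1 262. ] 14.0 14.2 18.5 [177 137  89]
s1 [0.5518 0.1882 0.1585] [-0.3  0.4] [-0.3 -0. ] top-plane [0.5522 0.187 ] rect [552.7 189.2] 14.0 13.9 18.7 [175 137  87]
s2 [0.4807 0.1752 0.1591] [ 0.  -0.1] [0. 0.] top-plane [0.4804 0.1749] rect [482.3 175.6] 14.1 13.9 15.2 [177 137  88]
s3 [0.4545 0.3174 0.1587] [ 0. -0.] [ 0. -0.] top-plane [0.4543 0.3164] rect [455.2 316.8] 13.7 14.0 0.5 [176 137  91]
bar red [ 0.5633 -0.1546  0.1306] len 0.0683 x-yaw deg -11.0 [ 0.57  -0.121  0.131] [ 0.557 -0.188  0.13 ]
bar red [ 0.564  -0.1551  0.13  ] len 0.0681 x-yaw deg -11.5 [ 0.571 -0.122  0.13 ] [ 0.557 -0.188  0.13 ]
bar blue [ 0.5008 -0.2861  0.1317] len 0.0679 x-yaw deg 10.9 [ 0.494 -0.253  0.132] [ 0.507 -0.319  0.132]
bar blue [ 0.5016 -0.2871  0.13  ] len 0.068 x-yaw deg 10.8 [ 0.495 -0.254  0.13 ] [ 0.508 -0.32   0.13 ]
bar yellow [ 0.4968 -0.41    0.1318] len 0.0675 x-yaw deg 10.2 [ 0.491 -0.377  0.132] [ 0.503 -0.443  0.132]
bar yellow [ 0.4981 -0.4116  0.13  ] len 0.0683 x-yaw deg 10.7 [ 0.492 -0.378  0.13 ] [ 0.504 -0.445  0.13 ]
rack [[0.5941 0.1518 0.05  ]]
rack [[0.453  0.1272 0.05  ]]
rack [[0.4098 0.3534 0.05  ]]
```

```bash
cat > g.py <<'E'
from plant import r,cams,look_for,outline_of
from h import *
from math import pi,radians
from scipy.optimize import least_squares
M=dict(red=(.5285,.3310),yellow=(.5422,.2615),s1=(.5522,.1883),s2=(.4813,.1752),s3=(.4548,.3170))
L=dict(red=(36,72),yellow=(36,0),s1=(36,-72),s2=(-36,-72),s3=(-36,72))
def grid(q,k): c,s=np.cos(q[2]),np.sin(q[2]); x,y=np.array(L[k])/1e3; return q[:2]+[c*x-s*y,s*x+c*y]
q=least_squares(lambda q:np.ravel([grid(q,k)-M[k] for k in M]),[.5,.25,.18]).x
P={k:(grid(q,k)+np.array(M[k]))/2 for k in M}
YAW={k:radians(v) for k,v in dict(red=14,yellow=17,s1=17,s2=14,s3=2).items()}
BAR=dict(red=(.5636,-.1548,radians(-11.2)),yellow=(.4975,-.4108,radians(10.6)))
down=lambda y:[pi,0,y]
def move(x,y,z,yaw,**k): return r.move_l([x,y,z],down(yaw),**k)
def up(z=.33):
    p=r.read_ee_pos(); r.move_l([p[0],p[1],z],v=.2)
def pick(k):
    x,y=P[k];w=YAW[k]
    up(.3); r.reach([x,y,.25],down(w)); r.command_gripper(.042)
    move(x,y,.123,w,v=.1,force_limit=15) and print("touched",r.read_ee_pos())
    r.command_gripper(0,40); print("open",r.read_opening())
    move(x,y,.143,w,v=.04); move(x,y,.18,w,v=.1); up(.33)
    print(k,"open",r.read_opening(),"F",np.round(r.read_wrist_force(),1),"t",r.read_time())
def model(hook):
    z=lambda r_,a,b:[(r_*np.cos(t),r_*np.sin(t),h) for h in(a,b) for t in np.linspace(0,2*pi,13)]
    o=[z(7.5,28,46),z(7.5,7,8)]
    if hook: o+=[[(x,y,h) for y in(-6,6) for x,h in((5,100),(5,108),(33,108),(33,62),(25,62),(25,100),(5,100))]]
    return [np.array(a)/1e3 for a in o]
def overlay(dst,hook,sz=100,f=4,tool=None):
    "two views with the model at the tool pose implied by the gripper"
    p=np.array(r.read_ee_pos());w=r.read_eef_rot()[2];c,s=np.cos(w),np.sin(w);R=np.array([[c,-s,0],[s,c,0],[0,0,1]])
    O=p-[0,0,.117];im=[]
    for n in("scene","top"):
        q=cams.read_camera(n);u=proj(q,O+[0,0,.06])[0];u0=np.clip((u-sz/2).astype(int),0,[560-sz,420-sz])
        i=cv2.resize(q["color"][u0[1]:u0[1]+sz,u0[0]:u0[0]+sz,::-1],None,fx=f,fy=f,interpolation=cv2.INTER_CUBIC)
        for m in model(hook):
            v=((proj(q,m@R.T+O)-u0+.5)*f).astype(int)
            cv2.polylines(i,[v.reshape(-1,1,2)],False,(255,0,255),1)
        im.append(i)
    cv2.imwrite(dst,np.hstack(im))
E
python3 - <<'E'
from g import *
print(np.degrees(q[2]),{k:(P[k].round(4),((P[k]-M[k])*1e3).round(1)) for k in P},r.read_eef_rot(),[r.solve_ik([*BAR[k][:2],.25],down(BAR[k][2])) is not None for k in BAR])
pick("red")
x,y,w=BAR["red"]; d=.0165; x-=d*np.cos(w);y-=d*np.sin(w)
r.reach([x,y,.33],down(w)); move(x,y,.265,w); overlay("pics/o1.png",1); print(r.read_ee_pos(),r.read_eef_rot(),r.read_time())
E
```

```text
10.239781515894878 {'red': (array([0.5279, 0.3308]), array([-0.6, -0.2])), 'yellow': (array([0.5412, 0.2606]), array([-1. , -0.9])), 's1': (array([0.5526, 0.1886]), array([0.4, 0.3])), 's2': (array([0.4817, 0.1756]), array([0.4, 0.4])), 's3': (array([0.4556, 0.3174]), array([0.8, 0.4]))} [3.14157021e+00 7.85125266e-05 4.33773773e-01] [True, True]
open 0.01784941361311697
red open 0.01788567536579685 F [ 1.   0.1 -2.6] t 10.3333
[ 0.54826258 -0.15168238  0.26682401] [ 3.14113089e+00 -2.63176930e-03 -1.95084935e-01] 12.775
```

View pics/o1.png

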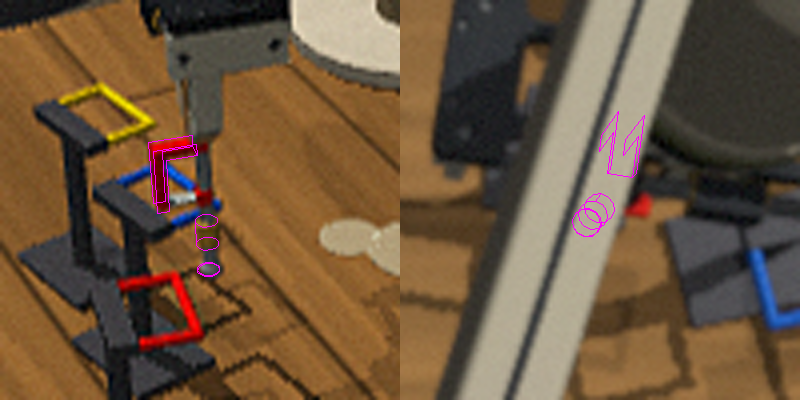

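The scene view shows the red hook within about 1 px of the model predicted from the gripper pose. The top view is blocked by the arm. I lower it onto the red bar.

```bash
cat >> g.py <<'E'
def hang(k,d=.0165,z=.1505):
    x,y,w=BAR[k]; x-=d*np.cos(w);y-=d*np.sin(w)
    move(x,y,.20,w,v=.08); r.pause(.2)
    print("hit",move(x,y,z,w,v=.04,force_limit=35),np.round(r.read_ee_pos(),4),np.round(r.read_wrist_force(),1))
    r.pause(.3);print("F",np.round(r.read_wrist_force(),1),np.round(r.read_ee_pos(),4))
E
python3 - <<'E'
from g import *
hang("red"); overlay("pics/o2.png",1,80,5)
E
```

```text
hit False [ 0.5471 -0.1515  0.1517] [-7.3  2.8 10.9]
F [-7.1  2.2  9.9] [ 0.5471 -0.1515  0.1517]
```

View pics/o2.png

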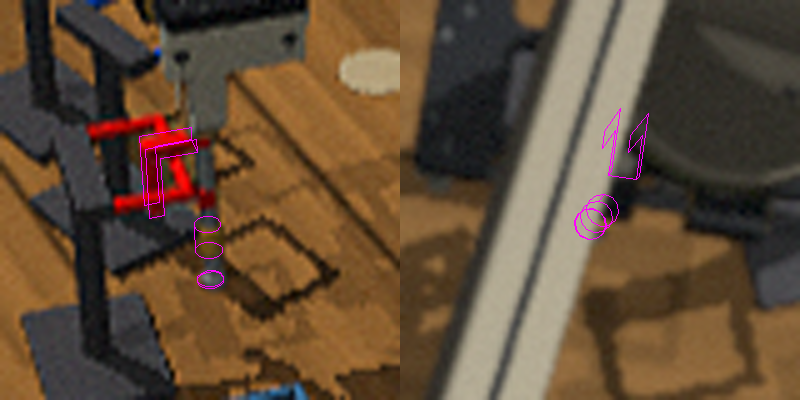

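Run:
```python
from g import *
x,y,z=r.read_ee_pos();w=BAR["red"][2]
p=[x,y];
for zz in(.148,.145,.1505,.155):
    h=r.move_l([x,y,zz],v=.03,force_limit=35);r.pause(.3);print(zz,h,np.round(r.read_ee_pos(),4),np.round(r.read_wrist_force(),1),np.round(r.read_ft_torque(),2),r.read_opening())
for n in("scene",):
    q=cams.read_camera(n);cv2.imwrite("pics/s3.png",q["color"][:,:,::-1])
crop("pics/s3.png","pics/s3c.png",205,165,70,70,8)
```

```text
0.148 False [ 0.5473 -0.1514  0.1514] [-13.3   4.3  23.2] [ 0.91  2.31 -0.01] 0.017724676699810368
0.145 False [ 0.5478 -0.1515  0.151 ] [-20.3   7.2  38.4] [1.44 3.55 0.1 ] 0.017739735409049138
0.1505 True [ 0.5476 -0.1515  0.1515] [ 0.1 -0.8  5. ] [-0.08 -0.25  0.03] 0.017832436366946938
0.155 False [ 0.5469 -0.1514  0.1547] [ 0.7  1.1 -1.4] [ 0.07  0.03 -0.05] 0.018007990875051602
```

View pics/s3c.png

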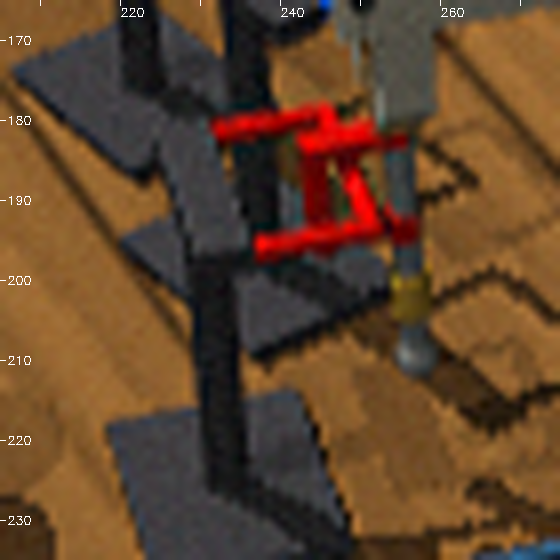

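Seating stops firmly at TCP z 0.151, and lifting 3 mm brings the force back to zero. I check the gate with a gentle upward tug, then release.

```bash
cat >> g.py <<'E'
def tug(z0):
    x,y,_=r.read_ee_pos();h=r.move_l([x,y,z0+.035],v=.03,force_limit=6);print("gate holds",h,np.round(r.read_ee_pos(),4),np.round(r.read_wrist_force(),1))
    return h
def release(z0):
    x,y,_=r.read_ee_pos();r.move_l([x,y,z0+.001],v=.05);r.pause(.2);r.command_gripper(.045);r.pause(.3);up(.33);print(r.read_time())
E
python3 - <<'E'
from g import *
if tug(.151):
    release(.151); pick("yellow")
    q=cams.read_camera("scene");cv2.imwrite("pics/s4.png",q["color"][:,:,::-1]); crop("pics/s4.png","pics/s4c.png",205,165,70,70,6)
    T=cams.read_camera("top");cv2.imwrite("pics/t4.png",T["color"][:,:,::-1])
E
```

```text
gate holds True [ 0.5464 -0.1512  0.1758] [-0.9  0.6 -2.3]
21.5083
open 0.01759944984874267
yellow open 0.018175267024926528 F [-0.3 -0.2 -1.6] t 27.65
```

View pics/s4.png

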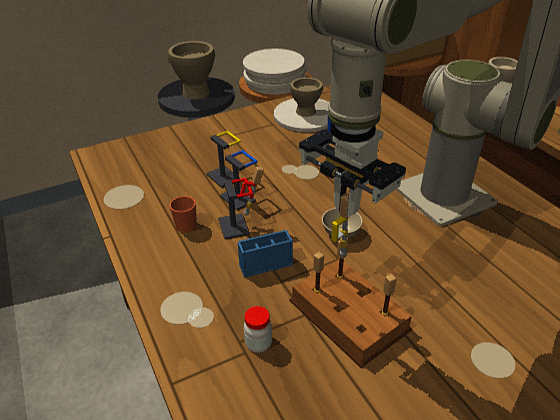

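Red hangs on its ring at (245,187) and yellow is in the gripper. The caddy has moved from (252,256) to (266,254), so I will measure it again before placing. Next I hang yellow.

Run:
```python
from g import *
x,y,w=BAR["yellow"]; d=.0165; x-=d*np.cos(w);y-=d*np.sin(w)
r.reach([x,y,.33],down(w)); move(x,y,.21,w); r.pause(.2); overlay("pics/o5.png",1,80,5); print(r.read_ee_pos(),r.read_time())
```

```text
[ 0.48157298 -0.41413896  0.21086538] 31.4083
```

View pics/o5.png

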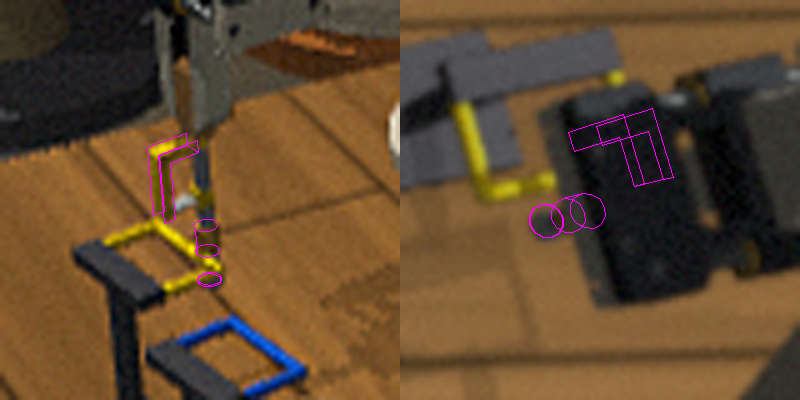

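The model matches the shank and ball, and the hook tip is about 2 px to the left, which is within the throat tolerance. I push down.

Run:
```python
from g import *
hang("yellow")
x,y,_=r.read_ee_pos()
h=r.move_l([x,y,.146],v=.03,force_limit=30);r.pause(.2);z=r.read_ee_pos()[2];print(h,z,np.round(r.read_wrist_force(),1))
r.move_l([x,y,.156],v=.03);print(np.round(r.read_wrist_force(),1))
if tug(z): release(z)
S=cams.read_camera("scene");cv2.imwrite("pics/s6.png",S["color"][:,:,::-1])
```

```text
hit False [ 0.4811 -0.4135  0.1516] [-6.4  4.6  9.5]
F [-6.2  4.6  8.9] [ 0.4811 -0.4135  0.1516]
True 0.15161007184705017 [-2.5  2.3  7.8]
[ 0.4  0.3 -1.1]
gate holds True [ 0.4808 -0.413   0.1759] [-0.1  0.4 -0.9]
37.8083
```

Run:
```python
from g import *
pick("s1")
for n in("scene","top"):
    q=cams.read_camera(n);cv2.imwrite(f"pics/{n}7.png",q["color"][:,:,::-1])
    o=outline_of("caddy",q)
    print(n,[(round(d["conf"],2),[round(a*b) for a,b in zip(d["box"],(560,420,560,420))]) for d in o])
    if n=="top" and o:
        ys,xs=np.nonzero(o[0]["pixels"]);W=onplane(q,np.c_[xs,ys],.085)[:,:2]*1e3;print(cv2.minAreaRect(W.astype(np.float32)))
crop("pics/top7.png","pics/t7c.png",225,130,75,90,5)
crop("pics/scene7.png","pics/s7c.png",200,140,105,145,4)
a=cv2.imread("pics/t7c.png");b=cv2.imread("pics/s7c.png");h=580
cv2.imwrite("pics/c7.png",np.hstack([cv2.copyMakeBorder(i,0,h-i.shape[0],0,0,0) for i in(a,b)]))
```

```text
open 0.018018993701486158
s1 open 0.017855226240990354 F [ 0.6  0.3 -1.3] t 44.6417
scene [(0.97, [241, 230, 51, 50])]
top [(0.68, [253, 162, 27, 61])]
((595.671875, 15.586141586303711), (49.78079605102539, 140.01490783691406), 82.83747863769531)
```

View pics/c7.png

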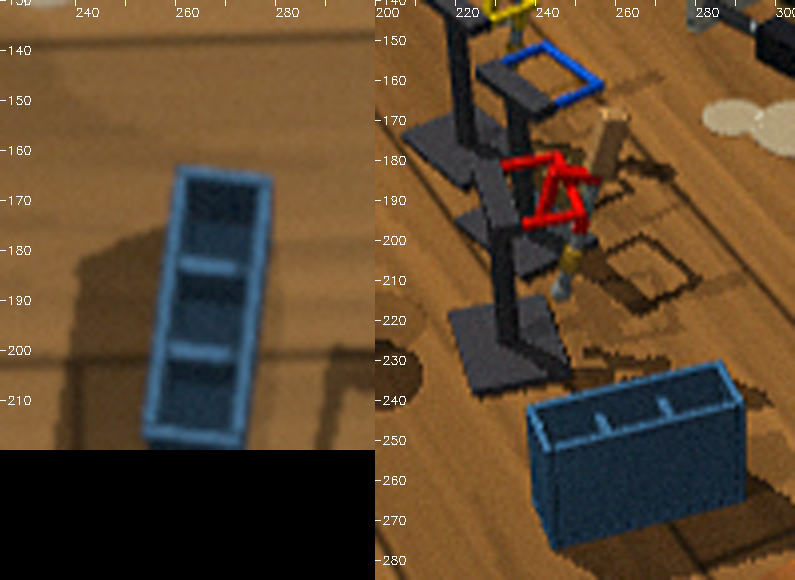

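The caddy now has rim corners in the top view at about (260,163), (279,165), (273,219), (254,217). Red hangs leaning with its shank outside the bar.

Run:
```python
from g import *
S=cams.read_camera("scene");T=cams.read_camera("top")
f=lambda o,k,p:((np.array(p)+.5)/k-.5+o)
t=[(178,166),(273,177),(242,446),(145,437)];s=[(172,449),(153,407),(347,361),(370,404)]
X=np.array([tri((T,S),(f((225,130),5,a),f((200,140),4,b))) for a,b in zip(t,s)]);print(X.round(4))
Y=onplane(T,f((225,130),5,np.array(t,float)),.085);print(Y.round(4))
for Z in(X,Y):
    d=(Z[0]+Z[1]-Z[2]-Z[3])/2;e=(Z[0]+Z[3]-Z[1]-Z[2])/2;print(Z.mean(0).round(4),np.linalg.norm(d[:2]),np.linalg.norm(e[:2]),np.degrees(np.arctan2(d[1],d[0])))
```

```text
[[ 0.666   0.0292  0.0866]
 [ 0.6598 -0.0145  0.0834]
 [ 0.5332  0.0031  0.0827]
 [ 0.5395  0.0466  0.0831]]
[[ 0.667   0.0289  0.085 ]
 [ 0.6604 -0.0152  0.085 ]
 [ 0.534   0.0024  0.085 ]
 [ 0.5394  0.0464  0.085 ]]
[0.5997 0.0161 0.0839] 0.12776514854842988 0.044044367732906264 -7.900731773056804
[0.6002 0.0156 0.085 ] 0.12822666082807802 0.04450480920456918 -7.84664875409027
```

```bash
cat >> g.py <<'E'
CX,CY,CW=.600,.016,radians(-7.9)
def place(o):
    x,y=CX+o*np.cos(CW),CY+o*np.sin(CW)
    r.reach([x,y,.33],down(CW)); 
    b=look_for("caddy",cams.read_camera("scene"));print([[round(a*c) for a,c in zip(d["box"],(560,420,560,420))] for d in b][:2])
    move(x,y,.225,CW);print("touch",move(x,y,.1225,CW,v=.06,force_limit=8),r.read_ee_pos()[2])
    x,y,z=r.read_ee_pos();r.move_l([x,y,z+.001],v=.05);r.command_gripper(.034);r.pause(.5);up(.33);print(r.read_time())
E
python3 - <<'E'
from g import *
place(.041);pick("s2")
for n in("scene","top"):
    q=cams.read_camera(n);cv2.imwrite(f"pics/{n}8.png",q["color"][:,:,::-1])
crop("pics/top8.png","pics/t7c.png",225,130,75,90,5)
crop("pics/scene8.png","pics/s7c.png",200,140,105,145,4)
a=cv2.imread("pics/t7c.png");b=cv2.imread("pics/s7c.png");h=580
cv2.imwrite("pics/c8.png",np.hstack([cv2.copyMakeBorder(i,0,h-i.shape[0],0,0,0) for i in(a,b)]))
E
```

```text
[[238, 167, 27, 50], [218, 154, 41, 59]]
touch False 0.12305616616110318
51.0083
open 0.017681102379116895
s2 open 0.017961565918992953 F [-1.7  0.5 -0.5] t 56.65
```

View pics/c8.png

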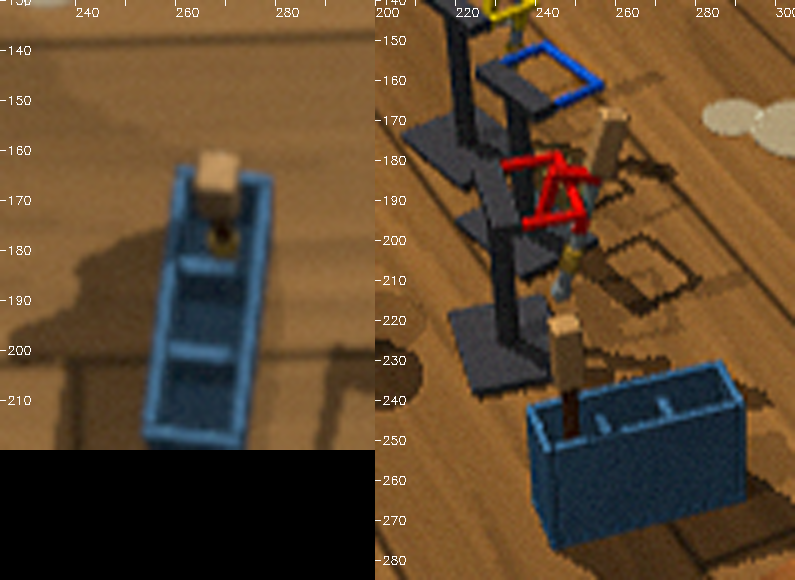

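The first stick stands nearly upright in the far compartment and the caddy has not moved. On to the other two.

Run:
```python
from g import *
place(0);pick("s3")
q=cams.read_camera("top");print([[round(a*c) for a,c in zip(d["box"],(560,420,560,420))] for d in look_for("caddy",q)])
place(-.041)
x=r.read_joint_pos();r.reach([.3,-.35,.35],down(0))
for n in("scene","top"):
    q=cams.read_camera(n);cv2.imwrite(f"pics/{n}9.png",q["color"][:,:,::-1])
crop("pics/top9.png","pics/t7c.png",225,130,75,90,5)
crop("pics/scene9.png","pics/s7c.png",200,120,105,150,4)
a=cv2.imread("pics/t7c.png");b=cv2.imread("pics/s7c.png");h=600
cv2.imwrite("pics/c9.png",np.hstack([cv2.copyMakeBorder(i,0,h-i.shape[0],0,0,0) for i in(a,b)]))
```

```text
[[239, 232, 55, 47]]
touch False 0.12307233735921468
62.8167
open 0.017973828996272558
s3 open 0.017543896446201284 F [ 0.  -0.1 -1.2] t 68.8
[[253, 161, 28, 61]]
[[238, 230, 52, 48]]
touch True 0.15609552168779012
74.4333
```

View pics/c9.png

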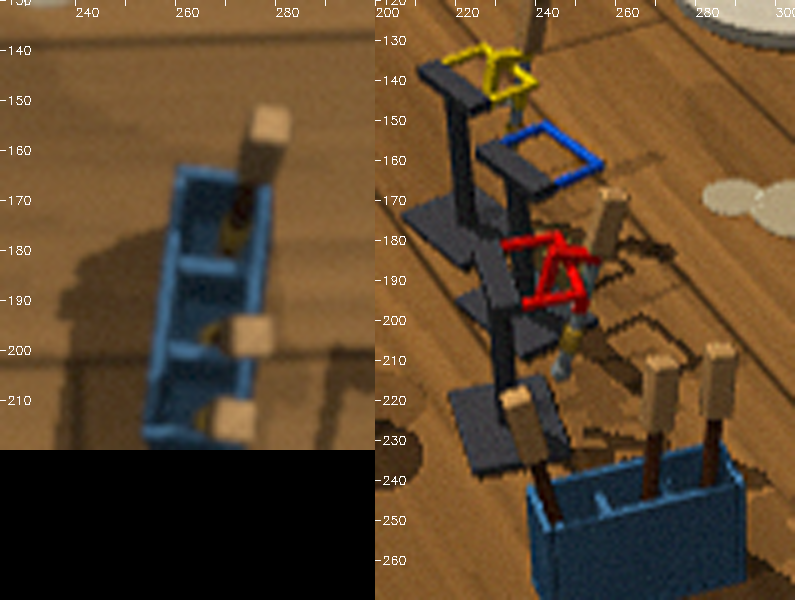

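View pics/scene9.png

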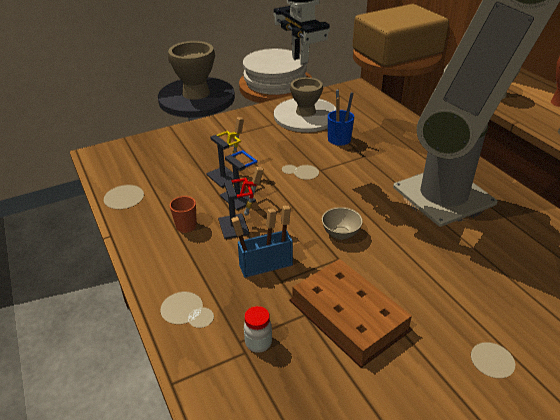

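Run:
```python
from g import *
S=cams.read_camera("scene");T=cams.read_camera("top")
f=lambda o,k,p:((np.array(p)+.5)/k-.5+o)
for a,b in [((270,122),(140,400)),((253,333),(285,364)),((234,418),(346,350))]:
    print(tri((T,S),(f((225,130),5,a),f((200,120),4,b))).round(3))
for l in("tool_red","tool_yellow","beaker","slip_bowl","glaze_jar","caddy"):
    print(l,[([round(a*c) for a,c in zip(d["box"],(560,420,560,420))],round(d["conf"],2)) for d in look_for(l,S)][:2])
r.close_job()
```

```text
[ 0.663 -0.014  0.155]
[ 0.571 -0.004  0.154]
[0.534 0.005 0.158]
tool_red [([239, 168, 25, 45], 0.65), ([236, 218, 9, 35], 0.43)]
tool_yellow [([227, 115, 16, 36], 0.68)]
beaker [([172, 193, 26, 41], 0.86)]
slip_bowl [([324, 206, 39, 35], 0.76)]
glaze_jar [([245, 310, 23, 48], 0.66)]
caddy [([238, 234, 54, 46], 0.73)]
the job is handed in; nothing more can be done
```

The rack is empty and the job is handed in, at roughly 76 of the 210 s allowed. There were five tools at the start; the blue one was missing.

- **Hooked tools:** Red and yellow hang on the D-rings of their own colours. For each one, a gentle pull up after seating was stopped by the shut gate. The last pictures show both hanging, with a lean.
- **Plain sticks:** The three sticks stand tip down, one in each caddy compartment. Their handle tops measured 0.154 to 0.158 m high, so all three are down on the caddy floor.
- **Third stick:** It touched something, probably the neighbouring stick or a rim, about 33 mm above the floor. I let it go there and it dropped into its compartment. The sticks lean a little, and the first one leans more than when I placed it.
- **Caddy:** It was knocked aside while I was picking up the yellow tool, so I measured it again before placing the sticks. It is upright and has not moved since.
- **Bystanders:** The beaker, slip bowl and glaze jar are where they were at the start, within about 2 pixels in the camera picture.

One network reading disagreed. During the first stick placement the caddy detector reported a box at a ring, because the arm was in the way; later readings and the pictures showed the caddy had not moved.

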